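# Line up the model castle's towers by height

### The arm

A 7-joint arm with a two-finger parallel gripper is mounted at the origin on the work surface. World frame = base frame: x ahead of the robot, y to its left, z up, the work surface at z = 0. Lengths are in m, angles in rad, forces in N, time in s.
With the tool pointing down it reaches from about 0.4 to 0.875 m from the base axis. Payload 19.3 kg.
Tool frame: the origin (TCP) lies at the very end of the fingers, on their centre line; the grasp point (between the pads) lies 19 mm behind it; z points along the fingers, y is the direction in which the jaws open and shut (so a half turn about z gives the same grasp; the last joint's range is limited). The gripper opens to 85 mm and grips with 20 to 120 N. Pads are 22 mm wide; open, the fingers measure 114 mm over their backs; the gripper's body (76 mm by 85 mm) begins 54 mm behind the grasp point. The pads swing forward as they close: fully open they stand 13 mm farther back than shut.
Start: joints at [1.12, 0.521, -0.036, 1.599, 0.021, 1.021, -0.113], TCP at [0.232, -0.58, 0.192] pointing down, gripper open.
Joint ranges: [-2.91, 2.91], [-0.3, 2.13], [-1.5, 1.42], [0.17, 2.43], [-1.26, 4.41], [0.16, 1.93], [-2.52, 2.52]. Speed limits (rad/s): [1.89, 1.89, 2.39, 2.39, 3.01, 3.01, 3.01].

### API

Orientations are given as [roll, pitch, yaw] about the fixed x, y, z axes, in that order (R = Rz(yaw) Ry(pitch) Rx(roll)).
In Python, from workcell import bot, vision, job_done gives the robot as it stands.
- The arm moves only by the tool arm_command, never from a script. Its arguments are lists of equal length, an entry for each row: "gripper": the finger opening in cm, from 0 to 8.54; "slide": the shift along the tool's x, y, z in cm, a list of three; "turn": the turn, a rotation vector about the tool's x, y, z in degrees, a list of three. A call has 1 to 5 rows; each row is the pose to reach, as a shift and turn from the pose commanded when the call began, along the tool's axes at that moment; what a row does not reach only later rows make up. A row lasts 1/8 s, in which the tool goes at most 62.5 mm and 10.7 degrees, less where a joint would pass 70% of its speed; a pose out of reach is approached as far as the arm can. A call with a gripper value outside its range is refused whole. The fingers move at their own pace and stop on an object; "force" is the grip in N (left out, the last holds). Time passes only in rows, so rows that repeat a pose let the fingers close. It gives the time, the measured TCP pose, the force and the opening at its end, in the units of the state.
- bot.observe(): the state, without advancing time (a new reading comes with each control period).
- vision.grab_frame(name): name is "scene" or "side" or "wrist"; returns the picture (400x640x3 uint8, blue, green, red); there is no depth.
- vision.camera_model(name): a dict with "mtx" (3x3 intrinsics, pixels), "k1" (the pictures are not rectified: a ray, as slopes to the right and down, at radius r is drawn at 1 + k1 r^2 times it, then the intrinsics apply), "T" (4x4, takes a point from camera to world coordinates). Camera axes: x right, y down, z forward; pixel columns grow to the right and rows downward; lengths in m; the calibration is good to about 2 mm. A picture is of the moment at which its call begins: read the wrist's pose just before it. camera_model takes no time and is no camera call; for the wrist camera it gives the pose at the moment of the call.
- job_done(): hands the job in, once; it reports no verdict.
The state is a dict: "clock": time; "qpos": joint angles; "qd": joint speeds; "joint_efforts": joint torques, N m; "position": TCP position; "tool_rot": TCP orientation; "force": force on the tool from outside, world axes, zero at the start; "moment": the same for the moment, N m; "grip_width": finger opening in m.
Only numpy, scipy, OpenCV 4.12 (cv2) and the standard library are available. Lean on these libraries where they do the work, as an engineer would, in place of code of your own. Each camera call takes 0.05 s, during which the arm holds its last target. There are 200 camera calls.

### The job

Stand the four grey model towers on the four round plots of the green base board in order of height: the tallest on the plot next to the red-roofed gatehouse, and each one lower than the last as you go away from it. Set each one upright in the middle of its plot and let go; do not let any tower topple on the way, and leave the amber varnish jar where it stands.

Things in the scene. Friction and masses are not known exactly. Their poses are not given: they have to be found in the camera images.
- tower_orange: Loose round model castle tower of light grey plastic, 120 mm tall overall (the tallest); straight shaft 42 mm in diameter with smooth grip all the way up, on a foot 48 mm in diameter and 5 mm thick; crown of eight small grey teeth (the top 8 mm) round a roof deck that is orange, with a band of the same colour just below the crown. About 140 g. Starts upright on the table top (z = 0). Origin: centre of its underside; z up its axis; its yaw means nothing.
- tower_white: Loose round model castle tower of light grey plastic, 100 mm tall overall (second tallest); straight shaft 42 mm in diameter with smooth grip all the way up, on a foot 48 mm in diameter and 5 mm thick; crown of eight small grey teeth (the top 8 mm) round a roof deck that is white, with a band of the same colour just below the crown. About 120 g. Starts upright on the table top (z = 0). Origin: centre of its underside; z up its axis; its yaw means nothing.
- tower_blue: Loose round model castle tower of light grey plastic, 80 mm tall overall (third tallest); straight shaft 42 mm in diameter with smooth grip all the way up, on a foot 48 mm in diameter and 5 mm thick; crown of eight small grey teeth (the top 8 mm) round a roof deck that is blue, with a band of the same colour just below the crown. About 100 g. Starts upright on the table top (z = 0). Origin: centre of its underside; z up its axis; its yaw means nothing.
- tower_yellow: Loose round model castle tower of light grey plastic, 60 mm tall overall (the lowest); straight shaft 42 mm in diameter with smooth grip all the way up, on a foot 48 mm in diameter and 5 mm thick; crown of eight small grey teeth (the top 8 mm) round a roof deck that is yellow, with a band of the same colour just below the crown. About 80 g. Starts upright on the table top (z = 0). Origin: centre of its underside; z up its axis; its yaw means nothing.
- plot_a: Fixed round plot, the leftmost as the robot sees it (largest y) of four in a row (straight to 4 mm) along the green base board: dark disc 60 mm in diameter, 3 mm thick, with a light ring on it. Origin: centre of its underside, 12 mm above the table top (board 130 x 520 x 12 mm), so a tower set on the plot has its underside 15 mm above the table; y along the row, to the left. Plots lie about 82 mm apart (72 to 92 mm).
- plot_b: Fixed round plot, the second from the left of four in a row (straight to 4 mm) along the green base board: dark disc 60 mm in diameter, 3 mm thick, with a light ring on it. Origin: centre of its underside, 12 mm above the table top (board 130 x 520 x 12 mm), so a tower set on the plot has its underside 15 mm above the table; y along the row, to the left. Plots lie about 82 mm apart (72 to 92 mm).
- plot_c: Fixed round plot, the third from the left of four in a row (straight to 4 mm) along the green base board: dark disc 60 mm in diameter, 3 mm thick, with a light ring on it. Origin: centre of its underside, 12 mm above the table top (board 130 x 520 x 12 mm), so a tower set on the plot has its underside 15 mm above the table; y along the row, to the left. Plots lie about 82 mm apart (72 to 92 mm).
- plot_d: Fixed round plot, the rightmost (smallest y) of four in a row (straight to 4 mm) along the green base board: dark disc 60 mm in diameter, 3 mm thick, with a light ring on it. Origin: centre of its underside, 12 mm above the table top (board 130 x 520 x 12 mm), so a tower set on the plot has its underside 15 mm above the table; y along the row, to the left. Plots lie about 82 mm apart (72 to 92 mm).
- gatehouse: Small fixed model gatehouse with a red gabled roof, about 50 x 75 mm and 75 mm tall, on the board at one end of the row, in line with the plots and about 89 mm from the nearest plot's centre: at the left end in some starts, at the right end in others (a fixed clump of two dark green spruces, 70 mm tall, has the other end). Origin: centre of its underside, on the board, 12 mm above the table.
- varnish_jar: Closed amber glass jar with a black cap, 42 mm in diameter, 62 mm tall, loose, standing on the table among the towers (it takes one of the five places of their front row, about 115 mm apart). Not to be moved. Origin: centre of its underside.

How it is judged:
At the end, for the whole second after the job is handed in: Counting from the gatehouse, the orange (120 mm), white (100 mm), blue (80 mm) and yellow (60 mm) towers stand on the first, second, third and fourth plot, each within 12 mm of its plot's centre, resting on it (underside 10 to 20 mm above the table), within 0.08 rad of upright, at rest and released (((horizontal distance between gatehouse and plot_a below 0.13 m and horizontal distance between tower_orange and plot_a below 0.012 m and horizontal distance between tower_white and plot_b below 0.012 m and horizontal distance between tower_blue and plot_c below 0.012 m and horizontal distance between tower_yellow and plot_d below 0.012 m) or (horizontal distance between gatehouse and plot_d below 0.13 m and horizontal distance between tower_orange and plot_d below 0.012 m and horizontal distance between tower_white and plot_c below 0.012 m and horizontal distance between tower_blue and plot_b below 0.012 m and horizontal distance between tower_yellow and plot_a below 0.012 m)) and height (world z) of tower_orange between 0.01 and 0.02 m and angle between each of tower_orange, tower_white, tower_blue, tower_yellow's own z axis and vertical below 0.08 rad and linear speed of each of tower_orange, tower_white, tower_blue, tower_yellow below 0.02 m/s and angular speed of each of tower_orange, tower_white, tower_blue, tower_yellow below 0.2 rad/s and height (world z) of tower_white between 0.01 and 0.02 m and height (world z) of tower_blue between 0.01 and 0.02 m and height (world z) of tower_yellow between 0.01 and 0.02 m); the robot touches nothing.
It fails at once if a tower topples (tilts more than 0.8 rad) (angle between any of tower_orange, tower_white, tower_blue, tower_yellow's own z axis and vertical above 0.8 rad).
It fails at once if the varnish jar is moved by more than 20 mm (distance of varnish_jar from where it was at the start of the episode above 0.02 m).
It also fails if it takes over 120 s, if anything falls off the work surface, if the arm or the gripper's body presses on something with over 40 N, if the wrist force passes 120 N, or if a joint passes its speed limit or range.

## Working session

There is one attempt and no reset: what is moved stays moved. The work goes in short steps, Python scripts to look and compute and a tool call to move; the robot and the scene stay as the last step left them, time stands still between calls to the robot, and variables do not carry over. Pictures are saved under pics/ and viewed, about 12 in all and at most 16, crops included, and the job is handed in when it is done.

Besides the shell and the picture viewer there is one more tool, called after ">>>" by a JSON object that holds its "fn" and its "kwargs". arm_command: Moves the arm, as the interface text tells. Its arguments: {"type":"object","properties":{"gripper":{"type":"array","items":{"type":"number"}},"slide":{"type":"array","items":{"type":"array","items":{"type":"number"}}},"turn":{"type":"array","items":{"type":"array","items":{"type":"number"}}},"force":{"type":"number"}},"required":["gripper","slide","turn"]}

```bash
ls; mkdir -p pics
python3 - <<'E'
from workcell import bot, vision
import cv2
s=bot.observe()
print({k:(s[k]) for k in('clock','position','tool_rot','grip_width','force')})
for n in('scene','side'):
    cv2.imwrite(f'pics/{n}0.png',vision.grab_frame(n))
    m=vision.camera_model(n);print(n,m)
E
```

```text
pics
{'clock': 0.0, 'position': array([ 0.23210775, -0.57986181,  0.19191928]), 'tool_rot': array([-3.14038770e+00,  7.33771041e-05,  3.80760295e-01]), 'grip_width': 0.08520065090640688, 'force': array([ 0.55673657, -0.318719  , -0.10846362])}
scene {'mtx': array([[454.82775655,   0.        , 322.91850964],
       [  0.        , 454.82775655, 194.64503258],
       [  0.        ,   0.        ,   1.        ]]), 'k1': 0.037987354160551025, 'T': array([[ 0.03425609,  0.75302085, -0.65710435,  1.20096413],
       [ 0.99936005, -0.01903603,  0.03028384, -0.03491889],
       [ 0.01029571, -0.65772124, -0.75319105,  0.78553496],
       [ 0.        ,  0.        ,  0.        ,  1.        ]])}
side {'mtx': array([[488.64379958,   0.        , 317.25897107],
       [  0.        , 488.64379958, 192.42642332],
       [  0.        ,   0.        ,   1.        ]]), 'k1': 0.01757767209165606, 'T': array([[-0.94957343, -0.24038605,  0.20130786,  0.33834411],
       [-0.31354224,  0.72543984, -0.61272204,  0.66860552],
       [ 0.00125309, -0.64494308, -0.76422958,  0.86803173],
       [ 0.        ,  0.        ,  0.        ,  1.        ]])}
```

View pics/scene0.png

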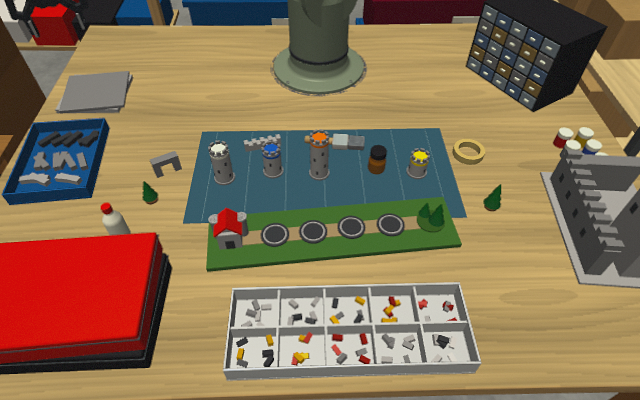

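View pics/side0.png

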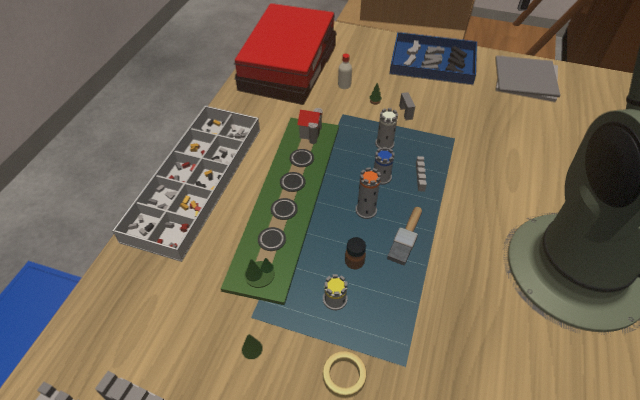

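The gatehouse is at the left of the scene picture (smaller y), next to plot_d. Scene tops: white (219,148), blue (271,147), orange (319,137), jar (378,158), yellow (420,156). Scene plots: about (275,234), (313,231), (351,227) and (391,224).

```bash
cat > h.py <<'E'
import numpy as np, cv2
from workcell import bot, vision
def ray(cam,uv):
    K,k=cam['mtx'],cam['k1']
    d=cv2.undistortPoints(np.array([[uv]],float),K,np.array([k,0,0,0,0.]))[0,0]
    T=cam['T']; return T[:3,3],T[:3,:3]@np.array([d[0],d[1],1])
def at(cam,uv,z):
    o,d=ray(cam,uv); return o+d*(z-o[2])/d[2]
def pix(cam,p):
    T=np.linalg.inv(cam['T']); q=T[:3,:3]@np.array(p,float)+T[:3,3]
    return cv2.projectPoints(q.reshape(1,1,3),np.zeros(3),np.zeros(3),cam['mtx'],np.array([cam['k1'],0,0,0,0.]))[0].ravel()
def blob(img,lo,hi,box):
    x0,y0,x1,y1=box; m=cv2.inRange(cv2.cvtColor(img[y0:y1,x0:x1],cv2.COLOR_BGR2HSV),lo,hi)
    n,l,s,c=cv2.connectedComponentsWithStats(m); i=1+np.argmax(s[1:,4]); return c[i]+[x0,y0],s[i]
E
python3 - <<'E'
from h import *
guess={'scene':dict(white=(219,148),blue=(271,147),orange=(319,137),yellow=(420,156)),'side':dict(white=(388,117),blue=(385,155),orange=(370,176),yellow=(336,285))}
H=dict(white=.092,blue=.072,orange=.112,yellow=.052)
rng=dict(white=((0,0,195),(180,45,255)),blue=((105,120,90),(125,255,255)),orange=((4,150,120),(16,255,255)),yellow=((24,140,120),(34,255,255)))
pl={'scene':[(275,234),(313,231),(351,227),(391,224)],'side':[(301,158),(292,181),(284,209),(271,239)]}
for n in('scene','side'):
    im=cv2.imread(f'pics/{n}0.png'); c=vision.camera_model(n)
    for k,(u,v) in guess[n].items():
        g,s=blob(im,*rng[k],(u-14,v-11,u+14,v+9)); print(n,k,g.round(1),s,at(c,g,H[k]).round(4))
    for p in pl[n]: print(n,'plot',p,at(c,p,.015).round(4))
    if n=='scene': print('gate',at(c,(230,244),.012).round(3),'jar',at(c,(378,152),.062).round(3))
a=cv2.resize(cv2.imread('pics/scene0.png')[190:270,200:470],None,fx=2.9,fy=2.9,interpolation=2)
b=cv2.resize(cv2.imread('pics/side0.png')[90:300,220:420],None,fx=2.9,fy=2.9,interpolation=2)
cv2.imwrite('pics/a.png',a)
E
```

```text
scene white [217.7 147.6] [ 6  7 14 10 85] [ 0.452 -0.235  0.092]
scene blue [270.4 147.6] [ 7  8 14 10 87] [ 0.4328 -0.1212  0.072 ]
scene orange [318.9 136.4] [ 7  7 15 10 93] [ 0.4423 -0.0108  0.112 ]
scene yellow [420.  155.1] [ 7  6 15 11 96] [0.4451 0.2238 0.052 ]
scene plot (275, 234) [ 0.6352 -0.1077  0.015 ]
scene plot (313, 231) [ 0.6296 -0.0283  0.015 ]
scene plot (351, 227) [0.6212 0.0524 0.015 ]
scene plot (391, 224) [0.6154 0.1383 0.015 ]
gate [ 0.656 -0.199  0.012] jar [0.443 0.125 0.062]
side white [388.6 114.4] [ 9  6 12  7 58] [ 0.457  -0.2401  0.092 ]
side blue [384.5 154.6] [ 7  7 14 10 93] [ 0.438 -0.125  0.072]
side orange [370.  175.6] [  7   6  15  12 115] [ 0.4474 -0.0157  0.112 ]
side yellow [335.6 284.7] [  6   4  17  16 182] [0.4493 0.2194 0.052 ]
side plot (301, 158) [ 0.6348 -0.1068  0.015 ]
side plot (292, 181) [ 0.6298 -0.0299  0.015 ]
side plot (284, 209) [0.618  0.0536 0.015 ]
side plot (271, 239) [0.6155 0.1377 0.015 ]
```

View pics/a.png

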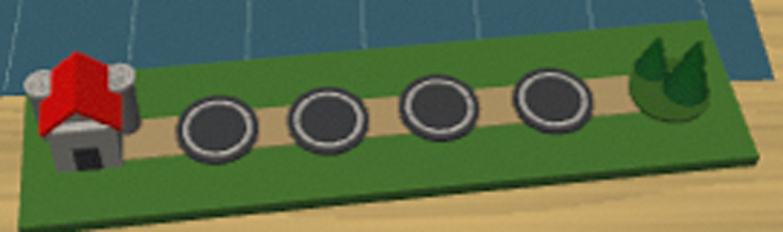

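>>> {"fn": "arm_command", "kwargs": {"gripper": [8.5, 8.5, 8.5, 8.5, 8.5], "slide": [[4, -2.8, 0], [8, -5.6, 0], [12, -8.4, 0], [16, -11.2, 0], [20, -14, 0]], "turn": [[0, 0, -9], [0, 0, -18], [0, 0, -27], [0, 0, -36], [0, 0, -45]]}}

```text
clock: 0.72
position: [0.3665, -0.3745, 0.1924]
tool_rot: [-3.141, 0.0, 1.171]
force: [0.4, -1.0, 0.3]
grip_width: 0.085
```

>>> {"fn": "arm_command", "kwargs": {"gripper": [8.5, 8.5, 8.5, 8.5, 8.5], "slide": [[5, 0.9, 0], [10, 1.8, 0], [16, 2.8, 0], [16, 2.8, 0], [16, 2.8, 0]], "turn": [[0, 0, -8], [0, 0, -16], [0, 0, -23.1], [0, 0, -23.1], [0, 0, -23.1]]}}

```text
clock: 1.35
position: [0.4543, -0.2401, 0.1923]
tool_rot: [-3.141, 0.0, 1.569]
force: [-0.2, -1.1, 0.6]
grip_width: 0.0849
```

Run:
```python
from h import *
s=bot.observe(); print(s['position'],s['tool_rot'])
c=vision.camera_model('wrist'); im=vision.grab_frame('wrist'); print(c)
cv2.imwrite('pics/w1.png',im)
for n,p in dict(white=(.4545,-.2375,.092),blue=(.4364,-.1231,.072),orange=(.4449,-.0133,.112),plotd=(.635,-.107,.015),plotc=(.63,-.029,.015)).items(): print(n,pix(c,p).round(1))
```

```text
[ 0.454329   -0.24007534  0.19226787] [-3.14096102e+00  2.38290168e-05  1.56894735e+00]
{'mtx': array([[306.6655105 ,   0.        , 320.89101905],
       [  0.        , 306.6655105 , 197.46742368],
       [  0.        ,   0.        ,   1.        ]]), 'k1': -0.025896333064963483, 'T': array([[ 9.99999514e-01, -5.29441482e-04, -8.31938208e-04,
         4.54924374e-01],
       [-7.57333196e-04, -9.52652630e-01, -3.04059850e-01,
        -1.62785020e-01],
       [-6.31566224e-04,  3.04060332e-01, -9.52652568e-01,
         3.73008198e-01],
       [ 0.00000000e+00,  0.00000000e+00,  0.00000000e+00,
         1.00000000e+00]])}
white [320.7 182.4]
blue [300.5  53.9]
orange [ 306.3 -126.9]
plotd [489.1  46.2]
plotc [495.4 -38. ]
```

View pics/w1.png

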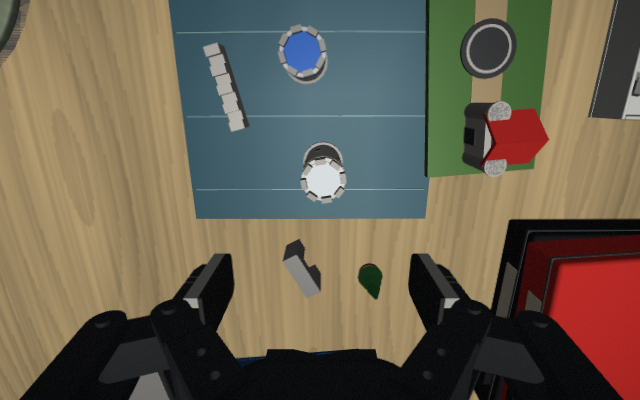

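White deck centre is at (323,181) in the wrist picture, about 2 mm from the prediction. Blue and plot_d also agree within 3 mm. I'll descend on white.

>>> {"fn": "arm_command", "kwargs": {"gripper": [8.5, 8.5, 8.5, 8.5, 8.5], "slide": [[0.3, 0.2, 3], [0.3, 0.2, 7], [0.3, 0.2, 11], [0.3, 0.2, 14], [0.3, 0.2, 14]], "turn": [[0, 0, 0], [0, 0, 0], [0, 0, 0], [0, 0, 0], [0, 0, 0]]}}

```text
clock: 2.02
position: [0.455, -0.2372, 0.051]
tool_rot: [-3.138, -0.001, 1.568]
force: [-0.6, 0.5, 0.8]
grip_width: 0.0847
```

>>> {"fn": "arm_command", "kwargs": {"gripper": [5.5, 4.6, 3.8, 3.8, 3.8], "slide": [[0, 0, 0], [0, 0, 0], [0, 0, 0], [0, 0, 0], [0, 0, 0]], "turn": [[0, 0, 0], [0, 0, 0], [0, 0, 0], [0, 0, 0], [0, 0, 0]], "force": 40}}

```text
clock: 2.65
position: [0.4572, -0.2375, 0.0538]
tool_rot: [3.14, 0.001, 1.569]
force: [-2.3, 0.5, 14.0]
grip_width: 0.0397
```

>>> {"fn": "arm_command", "kwargs": {"gripper": [3.8, 3.8, 3.8, 3.8], "slide": [[0, 0, 0], [0, 0, 0], [0, 0, -1], [0, 0, -2]], "turn": [[0, 0, 0], [0, 0, 0], [0, 0, 0], [0, 0, 0]]}}

```text
clock: 3.15
position: [0.4567, -0.2369, 0.0735]
tool_rot: [3.141, 0.0, 1.569]
force: [-0.7, -0.4, -0.7]
grip_width: 0.0401
```

Run:
```python
from h import *
print(bot.observe())
im=vision.grab_frame('side'); cv2.imwrite('pics/s1.png',cv2.resize(im[60:260,280:480],None,fx=3,fy=3))
```

```text
{'clock': 3.15, 'qpos': array([ 0.641372  ,  0.53944628, -0.37053424,  1.9771287 ,  0.30129878,
        0.67748079,  0.08062858]), 'qd': array([ 0.05326351, -0.12992888, -0.06215492, -0.04850399, -0.08295682,
        0.16948107,  0.07064009]), 'joint_efforts': array([ -0.79432799, -80.70512295,  -4.38116491, -25.82988024,
         0.29667182,  -0.57423312,  -0.25299333]), 'position': array([ 0.45674817, -0.23692949,  0.07345322]), 'tool_rot': array([3.14124607e+00, 1.30873321e-04, 1.56927153e+00]), 'force': array([-0.68867889, -0.35012212, -0.66982996]), 'moment': array([-0.01266842, -0.04653118,  0.03886749]), 'grip_width': 0.04005602511124274}
```

View pics/s1.png

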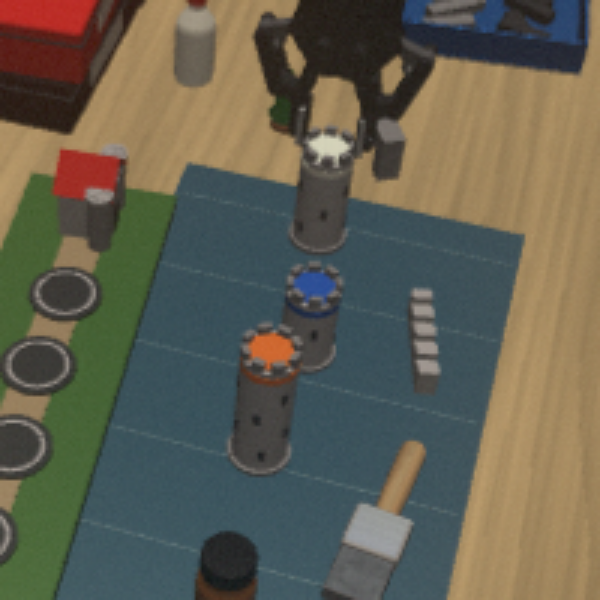

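Run:
```python
from h import *
p=bot.observe()['position'];
ims=[]
for n in('side','scene'):
    im=vision.grab_frame(n); c=vision.camera_model(n); u,v=pix(c,p); print(n,u,v,[pix(c,(p[0]+d,p[1],p[2])).round(1) for d in(-.021,.021)], pix(c,(p[0],p[1],.112)),pix(c,(p[0],p[1],.092)),pix(c,(p[0],p[1],.0)),pix(c,(p[0],p[1],.02)))
    x,y=int(u),int(v); print(x,y); ims.append(cv2.resize(im[y-40:y+40,x-40:x+40],(400,400),interpolation=2))
cv2.imwrite('pics/z1.png',np.hstack(ims))
```

```text
side 387.40899746437907 120.66750315674295 [array([395.9, 122.5]), array([379. , 118.9])] [389.17562869 108.66870609] [388.22114246 115.15040795] [384.13962933 142.89577912] [384.98628287 137.13654529]
387 120
scene 217.71682527688267 155.01084278947306 [array([218.8, 148.6]), array([216.6, 161.6])] [214.8622143 142.5208755] [216.4077085  149.27987374] [222.93320421 177.89945663] [221.59045708 171.99961074]
217 155
```

View pics/z1.png

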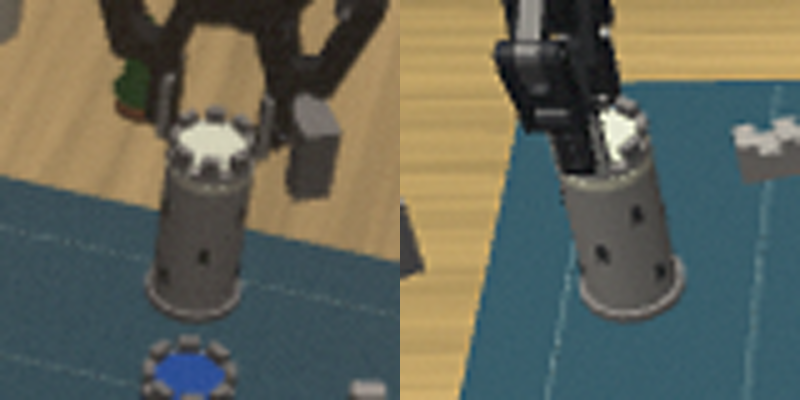

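White is lifted about 20 mm: the deck is at side (389,108), which fits z = 0.112. Next I'll check its y offset from the TCP with the wrist camera.

Run:
```python
from h import *
p=bot.observe()['position'];c=vision.camera_model('wrist'); im=vision.grab_frame('wrist')
u,v=pix(c,(p[0],p[1],.112)); print(u,v, pix(c,(p[0],p[1]+.01,.112)))
g,s=blob(im,(0,0,170),(180,45,255),(int(u)-40,int(v)-40,int(u)+40,int(v)+40)); print(g,s,at(c,g,.112),p)
cv2.imwrite('pics/w2.png',im)
```

```text
320.14508840060597 256.2997175475505 [320.11856303 238.72979804]
[321.42638802 248.55801622] [   8    0   71   69 3206] [ 0.45765009 -0.23267059  0.112     ] [ 0.45698597 -0.23712565  0.07322458]
```

View pics/w2.png

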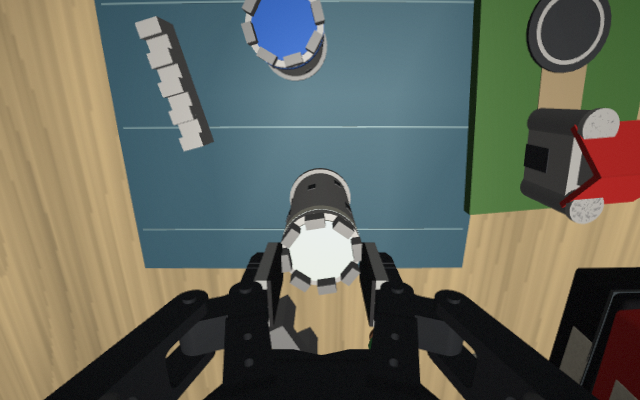

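>>> {"fn": "arm_command", "kwargs": {"gripper": [3.8, 3.8, 3.8, 3.8, 3.8], "slide": [[0, 0, -4], [3, 2.5, -4], [7, 6, -4], [11.5, 9.7, -4], [16, 13.5, -4]], "turn": [[0, 0, 0], [0, 0, 0], [0, 0, 0], [0, 0, 0], [0, 0, 0]]}}

```text
clock: 3.98
position: [0.5927, -0.0758, 0.1122]
tool_rot: [-3.141, 0.0, 1.569]
force: [1.1, -1.6, -1.2]
grip_width: 0.0393
```

>>> {"fn": "arm_command", "kwargs": {"gripper": [3.8, 3.8, 3.8, 3.8, 3.8], "slide": [[2.2, 2, 0], [4, 3.5, 0], [4.4, 3.8, 0], [4.4, 3.8, 0], [4.4, 3.8, 0]], "turn": [[0, 0, 0], [0, 0, 0], [0, 0, 0], [0, 0, 0], [0, 0, 0]]}}

```text
clock: 4.6
position: [0.6294, -0.0343, 0.1124]
tool_rot: [-3.141, 0.001, 1.568]
force: [-1.0, 0.4, -1.1]
grip_width: 0.0395
```

Run:
```python
from h import *
p=bot.observe()['position']; print(p)
a,b=vision.grab_frame('scene'),vision.grab_frame('side')
for n in('scene','side'):
    c=vision.camera_model(n); print(n,[pix(c,(p[0],p[1]+.003,p[2]-.0535+h)).round(1) for h in(0,.092)],[pix(c,q).round(1) for q in((.6297,-.029,.015),(.635,-.107,.015))])
cv2.imwrite('pics/p1.png',np.hstack([cv2.resize(a[150:270,240:360],(400,400),interpolation=2),cv2.resize(b[80:240,220:380],(400,400),interpolation=2)]))
c=vision.camera_model('wrist');im=vision.grab_frame('wrist');cv2.imwrite('pics/w3.png',im)
for q in((p[0],p[1],.1535),(.6297,-.029,.015),(.635,-.107,.015),(.6196,.053,.015),(.6155,.138,.015),(.4374,-.122,.072),(.447,-.011,.112)): print(q,pix(c,q).round(1))
```

```text
[ 0.62940257 -0.03431024  0.11240682]
scene [array([311.4, 218. ]), array([310.9, 187.7])] [array([312.6, 231.1]), array([275.3, 233.9])]
side [array([291.7, 167.7]), array([290., 138.])] [array([291.9, 181.3]), array([301. , 157.9])]
(np.float64(0.6294025695448425), np.float64(-0.03431024186740338), 0.1535) [319.6 258.7]
(0.6297, -0.029, 0.015) [320.5 180.5]
(0.635, -0.107, 0.015) [325.9 255.1]
(0.6196, 0.053, 0.015) [308.6  87.9]
(0.6155, 0.138, 0.015) [302.  -26.3]
(0.4374, -0.122, 0.072) [ 98.7 301.7]
(0.447, -0.011, 0.112) [ 31.5 192.4]
```

View pics/w3.png

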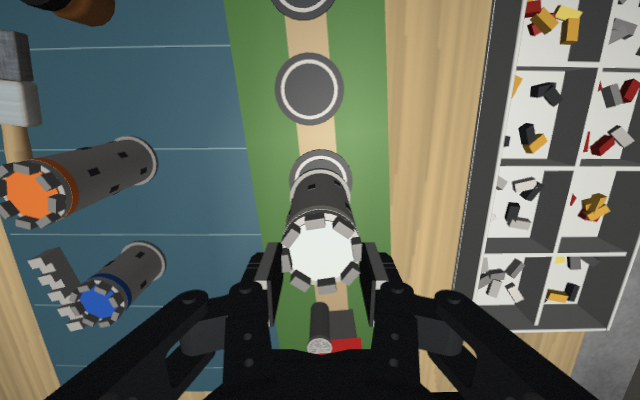

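Plots b and c match their predictions within 1–2 px. White's deck at (321,254) is about 2–3 mm ahead of the TCP in y. I'll lower it.

>>> {"fn": "arm_command", "kwargs": {"gripper": [3.8, 3.8, 3.8, 3.8, 3.8], "slide": [[0.2, 0, 2], [0.2, 0, 3.5], [0.2, 0, 4.0], [0.2, 0, 4.2], [0.2, 0, 4.3]], "turn": [[0, 0, 0], [0, 0, 0], [0, 0, 0], [0, 0, 0], [0, 0, 0]]}}

```text
clock: 5.38
position: [0.6302, -0.0311, 0.0697]
tool_rot: [3.141, -0.0, 1.569]
force: [-0.3, 0.1, -1.0]
grip_width: 0.0397
```

>>> {"fn": "arm_command", "kwargs": {"gripper": [3.8, 3.8, 3.8, 3.8], "slide": [[0, 0, 0.1], [0, 0, 0.2], [0, 0, 0.2], [0, 0, 0.2]], "turn": [[0, 0, 0], [0, 0, 0], [0, 0, 0], [0, 0, 0]]}}

```text
clock: 5.88
position: [0.6305, -0.0311, 0.069]
tool_rot: [3.14, 0.0, 1.569]
force: [-5.5, 0.2, 15.8]
grip_width: 0.0395
```

>>> {"fn": "arm_command", "kwargs": {"gripper": [4.6, 5.4, 6.5, 8.0, 8.5], "slide": [[0, 0, -0.1], [0, 0, -0.1], [0, 0, -0.1], [0, 0, -0.1], [0, 0, -0.1]], "turn": [[0, 0, 0], [0, 0, 0], [0, 0, 0], [0, 0, 0], [0, 0, 0]]}}

```text
clock: 6.5
position: [0.6299, -0.0311, 0.0684]
tool_rot: [-3.142, -0.0, 1.569]
force: [0.5, 0.7, -0.2]
grip_width: 0.0852
```

>>> {"fn": "arm_command", "kwargs": {"gripper": [8.5, 8.5, 8.5, 8.5, 8.5], "slide": [[0, 0, -2], [0, 0, -5], [0, 0, -9], [0, 0, -13], [0, 0, -13]], "turn": [[0, 0, 0], [0, 0, 0], [0, 0, 0], [0, 0, 0], [0, 0, 0]]}}

```text
clock: 7.12
position: [0.6316, -0.0309, 0.203]
tool_rot: [3.136, 0.0, 1.569]
force: [-0.1, 0.4, -0.3]
grip_width: 0.0847
```

Run:
```python
from h import *
p=bot.observe()['position']; print(p)
c=vision.camera_model('wrist'); im=vision.grab_frame('wrist'); cv2.imwrite('pics/w4.png',im)
u,v=pix(c,(.63,-.029,.107)); print(u,v)
g,s=blob(im,(0,0,170),(180,45,255),(int(u)-35,int(v)-35,int(u)+35,int(v)+35)); print(g,s,at(c,g,.107))
for n in('scene','side'):
    c=vision.camera_model(n); im=vision.grab_frame(n); u,v=pix(c,(.63,-.029,.107))
    g,s=blob(im,(0,0,185),(180,50,255),(int(u)-14,int(v)-11,int(u)+14,int(v)+9)); print(n,u,v,g,s,at(c,g,.107))
```

```text
[ 0.63157178 -0.03092311  0.20302038]
318.12854024622334 184.2456439265937
[318.46799725 185.15898142] [  13   13   46   57 1453] [ 0.63031465 -0.02988531  0.107     ]
scene 312.332931558118 202.97104066735696 [313.1942446  201.48201439] [  7   5  17  13 139] [ 0.62624115 -0.02724561  0.107     ]
side 290.17446288720646 153.35661814081882 [290.18181818 152.32954545] [ 8  6 13 11 88] [ 0.63108024 -0.03196454  0.107     ]
```

View pics/w4.png

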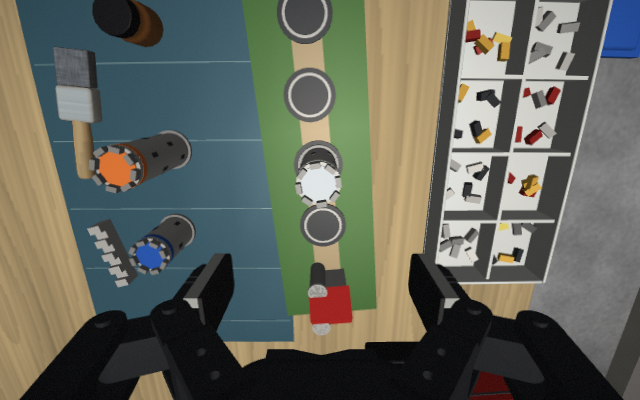

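White stands centred on plot_c, within about 2 mm by all three cameras. Next is orange.

>>> {"fn": "arm_command", "kwargs": {"gripper": [8.5, 8.5, 8.5, 8.5, 8.5], "slide": [[0.5, -4.5, 0], [1, -9.5, 0], [1.5, -14.5, 0], [1.8, -18.5, 0], [1.8, -18.5, 0]], "turn": [[0, 0, 0], [0, 0, 0], [0, 0, 0], [0, 0, 0], [0, 0, 0]]}}

```text
clock: 7.9
position: [0.4426, -0.0131, 0.1984]
tool_rot: [-3.14, 0.001, 1.57]
force: [0.7, -0.1, 0.7]
grip_width: 0.085
```

```bash
cat > deck.py <<'E'
from h import *
import sys
R=dict(white=((0,0,170),(180,45,255)),blue=((105,120,90),(125,255,255)),orange=((4,150,120),(16,255,255)),yellow=((24,140,120),(34,255,255)))
def deck(col,p,r=45):
    s=bot.observe(); print('tcp',s['position'].round(4),'t',s['clock'])
    c=vision.camera_model('wrist'); im=vision.grab_frame('wrist'); u,v=pix(c,p).astype(int)
    x0,y0,x1,y1=max(u-r,0),max(v-r,0),min(u+r,640),min(v+r,400)
    g,s=blob(im,*R[col],(x0,y0,x1,y1)); print(col,g.round(1),s,at(c,g,p[2]).round(4)); return im
E
python3 - <<'E'
from deck import *
deck('orange',(.447,-.0125,.112),60);
E
```

```text
tcp [ 0.4426 -0.0131  0.1984] t 7.9
orange [325.7 188.2] [ 43  41  37  37 929] [ 0.4472 -0.0124  0.112 ]
```

>>> {"fn": "arm_command", "kwargs": {"gripper": [8.5, 8.5, 8.5, 8.5, 8.5], "slide": [[0.2, 0.4, 3], [0.2, 0.4, 7], [0.2, 0.4, 11], [0.2, 0.4, 13.2], [0.2, 0.4, 13.2]], "turn": [[0, 0, 0], [0, 0, 0], [0, 0, 0], [0, 0, 0], [0, 0, 0]]}}

```text
clock: 8.57
position: [0.4485, -0.0106, 0.065]
tool_rot: [-3.138, -0.0, 1.57]
force: [-0.4, -0.6, 0.8]
grip_width: 0.0852
```

>>> {"fn": "arm_command", "kwargs": {"gripper": [5.5, 4.6, 3.8, 3.8, 3.8], "slide": [[0, 0, 0], [0, 0, 0], [0, 0, 0], [0, 0, 0], [0, 0, 0]], "turn": [[0, 0, 0], [0, 0, 0], [0, 0, 0], [0, 0, 0], [0, 0, 0]], "force": 40}}

```text
clock: 9.2
position: [0.4495, -0.011, 0.0674]
tool_rot: [3.14, 0.0, 1.569]
force: [-2.8, 0.2, 11.9]
grip_width: 0.0407
```

>>> {"fn": "arm_command", "kwargs": {"gripper": [3.8, 3.8, 3.8, 3.8, 3.8], "slide": [[0, 0, 0], [0, 0, -1], [0, 0, -3], [0, 0, -6], [0, 0, -6]], "turn": [[0, 0, 0], [0, 0, 0], [0, 0, 0], [0, 0, 0], [0, 0, 0]]}}

```text
clock: 9.82
position: [0.4502, -0.011, 0.1287]
tool_rot: [3.138, 0.0, 1.569]
force: [-0.4, -0.4, -1.7]
grip_width: 0.0404
```

Run:
```python
from deck import *
p=bot.observe()['position']
deck('orange',(p[0],p[1],p[2]-.067+.112),45); 
for n in('scene','side'):
    c=vision.camera_model(n); im=vision.grab_frame(n); u,v=pix(c,(p[0],p[1],p[2]-.067+.112)); g,s=blob(im,*R['orange'],(int(u)-20,int(v)-20,int(u)+20,int(v)+20)); print(n,u,v,g,s,at(c,g,p[2]-.067+.112))
```

```text
tcp [ 0.4502 -0.011   0.1287] t 9.825
orange [320.8 265.4] [  13   15   66   62 2721] [ 0.4504 -0.0127  0.1737]
scene 319.06397851958525 116.73428297724162 [313.125 115.25 ] [13 18  3  4  8] [ 0.44505401 -0.02331922  0.17369286]
side 370.70315790117144 156.0946638734075 [371.44262295 155.36065574] [ 14  15  16  12 122] [ 0.44928889 -0.01340771  0.17369286]
```

>>> {"fn": "arm_command", "kwargs": {"gripper": [3.8, 3.8, 3.8, 3.8, 3.8], "slide": [[-1.5, 3, 0], [-4, 8, 0], [-6.5, 13, 0], [-8.8, 17, 0], [-9.6, 18.5, 0]], "turn": [[0, 0, 0], [0, 0, 0], [0, 0, 0], [0, 0, 0], [0, 0, 0]]}}

```text
clock: 10.6
position: [0.6348, -0.1087, 0.1247]
tool_rot: [-3.14, -0.0, 1.568]
force: [-1.4, 0.5, -2.2]
grip_width: 0.0405
```

>>> {"fn": "arm_command", "kwargs": {"gripper": [3.8, 3.8, 3.8, 3.8, 3.8], "slide": [[0, 0, 0], [0, 0, 0], [0, 0, 1.5], [0, 0, 3], [0, 0, 3]], "turn": [[0, 0, 0], [0, 0, 0], [0, 0, 0], [0, 0, 0], [0, 0, 0]]}}

```text
clock: 11.22
position: [0.6327, -0.1069, 0.0947]
tool_rot: [-3.139, -0.0, 1.57]
force: [0.1, -0.5, -1.5]
grip_width: 0.0404
```

Run:
```python
from deck import *
p=bot.observe()['position']; h=p[2]-.067
cv2.imwrite('pics/w5.png',deck('orange',(p[0],p[1],h+.112),45)); ims=[]
for n in('scene','side'):
    c=vision.camera_model(n); im=vision.grab_frame(n); print(n,'foot',pix(c,(p[0],p[1],h)),'plot',pix(c,(.635,-.107,.015)))
    u,v=pix(c,(.635,-.107,.04)).astype(int); print(u-50,v-50); ims.append(cv2.resize(im[v-50:v+50,u-50:u+50],(400,400),interpolation=2))
cv2.imwrite('pics/p2.png',np.hstack(ims))
```

```text
tcp [ 0.6327 -0.1069  0.0947] t 11.225
orange [320.7 265.2] [  14   15   66   62 2716] [ 0.6332 -0.1086  0.1397]
scene foot [274.98119096 229.37121963] plot [275.32079753 233.92173926]
224 176
side foot [301.71997486 154.45670899] plot [300.96155226 157.91717425]
250 100
```

View pics/p2.png

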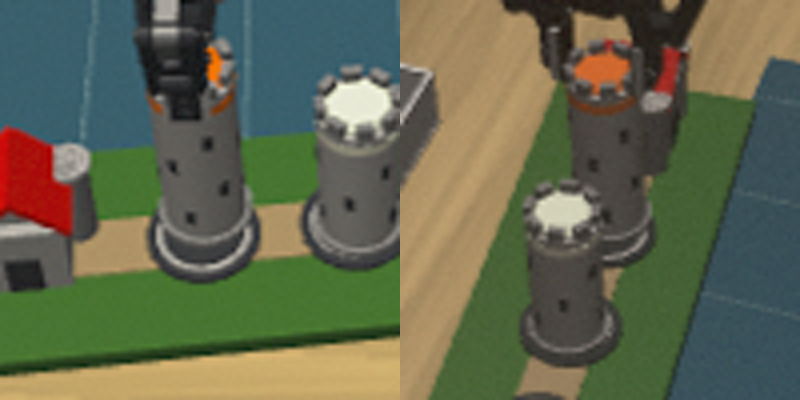

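Orange hovers about 12 mm over plot_d. In the scene half its foot is at column 205 and the ring at 204, so it is aligned. I'll lower and release.

>>> {"fn": "arm_command", "kwargs": {"gripper": [3.8, 3.8, 3.8, 3.8, 3.8], "slide": [[0.1, 0.2, 0.6], [0.1, 0.2, 1.0], [0.1, 0.2, 1.2], [0.1, 0.2, 1.3], [0.1, 0.2, 1.3]], "turn": [[0, 0, 0], [0, 0, 0], [0, 0, 0], [0, 0, 0], [0, 0, 0]]}}

```text
clock: 12.0
position: [0.6358, -0.1062, 0.0835]
tool_rot: [3.142, 0.0, 1.569]
force: [0.1, -0.2, -1.2]
grip_width: 0.0402
```

>>> {"fn": "arm_command", "kwargs": {"gripper": [3.8, 3.8, 3.8, 3.8], "slide": [[0, 0, 0.1], [0, 0, 0.2], [0, 0, 0.2], [0, 0, 0.2]], "turn": [[0, 0, 0], [0, 0, 0], [0, 0, 0], [0, 0, 0]]}}

```text
clock: 12.5
position: [0.6362, -0.1062, 0.0826]
tool_rot: [3.141, 0.0, 1.569]
force: [-4.5, -0.0, 12.4]
grip_width: 0.0404
```

>>> {"fn": "arm_command", "kwargs": {"gripper": [4.6, 5.4, 6.5, 8.0, 8.5], "slide": [[0, 0, -0.1], [0, 0, -0.1], [0, 0, -0.1], [0, 0, -0.1], [0, 0, -0.1]], "turn": [[0, 0, 0], [0, 0, 0], [0, 0, 0], [0, 0, 0], [0, 0, 0]]}}

```text
clock: 13.12
position: [0.6358, -0.1061, 0.0824]
tool_rot: [-3.142, -0.0, 1.569]
force: [-0.0, 0.1, -1.4]
grip_width: 0.0849
```

>>> {"fn": "arm_command", "kwargs": {"gripper": [8.5, 8.5, 8.5, 8.5, 8.5], "slide": [[0, 0, -2], [0, 0, -5], [0, 0, -9], [0, 0, -13], [0, 0, -13]], "turn": [[0, 0, 0], [0, 0, 0], [0, 0, 0], [0, 0, 0], [0, 0, 0]]}}

```text
clock: 13.75
position: [0.6374, -0.1061, 0.2171]
tool_rot: [3.136, 0.001, 1.569]
force: [0.3, 0.4, -0.7]
grip_width: 0.0851
```

Run:
```python
from deck import *
deck('orange',(.635,-.107,.127),45)
deck('white',(.63,-.03,.107),30)
```

```text
tcp [ 0.6374 -0.1061  0.2171] t 13.75
orange [315.7 189.5] [ 26  28  36  36 897] [ 0.6337 -0.1076  0.127 ]
tcp [ 0.6365 -0.1062  0.2149] t 13.8
white [313.5 100. ] [   8    4   46   49 1544] [ 0.6307 -0.029   0.107 ]
```

>>> {"fn": "arm_command", "kwargs": {"gripper": [8.5, 8.5, 8.5, 8.5, 8.5], "slide": [[-0.5, -5, 0], [-1, -10, 0], [-1.2, -15, 1], [-1.5, -19.7, 3], [-1.5, -19.7, 3]], "turn": [[0, 0, 0], [0, 0, 0], [0, 0, 0], [0, 0, 0], [0, 0, 0]]}}

```text
clock: 14.48
position: [0.4349, -0.1214, 0.1813]
tool_rot: [-3.138, 0.0, 1.568]
force: [0.1, 0.0, 0.3]
grip_width: 0.0851
```

Run:
```python
from deck import *
deck('blue',(.4375,-.1215,.072),45)
```

```text
tcp [ 0.4349 -0.1214  0.1813] t 14.475
blue [324.2 183.2] [ 29  29  35  34 812] [ 0.438 -0.122  0.072]
```

>>> {"fn": "arm_command", "kwargs": {"gripper": [8.5, 8.5, 8.5, 8.5, 8.5], "slide": [[0, 0.3, 3], [0, 0.3, 7], [0, 0.3, 11], [0, 0.3, 14.5], [0, 0.3, 14.5]], "turn": [[0, 0, 0], [0, 0, 0], [0, 0, 0], [0, 0, 0], [0, 0, 0]]}}

```text
clock: 15.15
position: [0.4413, -0.1201, 0.0358]
tool_rot: [-3.138, -0.001, 1.57]
force: [0.3, 0.1, 0.4]
grip_width: 0.0847
```

>>> {"fn": "arm_command", "kwargs": {"gripper": [5.5, 4.6, 3.8, 3.8, 3.8], "slide": [[0, 0, 0], [0, 0, 0], [0, 0, 0], [0, 0, 0], [0, 0, 0]], "turn": [[0, 0, 0], [0, 0, 0], [0, 0, 0], [0, 0, 0], [0, 0, 0]], "force": 40}}

```text
clock: 15.78
position: [0.4395, -0.1215, 0.0392]
tool_rot: [-3.138, 0.002, 1.568]
force: [-21.6, 3.1, 49.9]
grip_width: 0.0384
```

>>> {"fn": "arm_command", "kwargs": {"gripper": [3.8, 3.8, 3.8, 3.8, 3.8], "slide": [[0, 0, 0], [0, 0, -1], [0, 0, -3], [0, 0, -6], [0, 0, -6]], "turn": [[0, 0, 0], [0, 0, 0], [0, 0, 0], [0, 0, 0], [0, 0, 0]]}}

```text
clock: 16.4
position: [0.4433, -0.1214, 0.0999]
tool_rot: [3.137, 0.001, 1.569]
force: [0.2, -1.0, -0.7]
grip_width: 0.0383
```

Run:
```python
from deck import *
p=bot.observe()['position']
deck('blue',(p[0],p[1],p[2]-.038+.072),45);
```

```text
tcp [ 0.4433 -0.1214  0.0999] t 16.4
blue [312.9 218. ] [ 15   0  46  27 978] [ 0.4395 -0.1019  0.1339]
```

Run:
```python
from deck import *
a=vision.grab_frame('wrist'); b=vision.grab_frame('side')
p=bot.observe()['position']; c=vision.camera_model('wrist'); print(p,pix(c,(p[0],p[1],.134)),pix(c,(p[0],p[1],.072)))
c=vision.camera_model('side');u,v=pix(c,p).astype(int); print(u,v)
cv2.imwrite('pics/b1.png',np.hstack([a[120:400,180:460],cv2.resize(b[v-35:v+35,u-35:u+35],(280,280),interpolation=2)]))
```

```text
[ 0.44177513 -0.12099804  0.09751432] [320.11294266 254.15818663] [320.29728689 212.67829098]
383 147
```

View pics/b1.png

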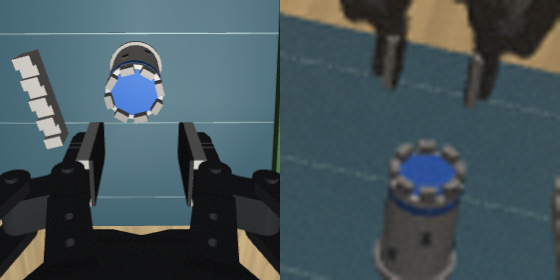

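Blue slipped out and still stands upright at about (.438,-.121). The real fingertips look some 30 mm higher than the TCP, so I'll measure them in an enlarged view.

Run:
```python
from deck import *
p=bot.observe()['position']; print(p); ims=[]
for n in('side','scene'):
    im=vision.grab_frame(n); c=vision.camera_model(n);u,v=pix(c,(p[0],p[1],p[2])).astype(int)
    x0,y0=u-30,v-35; print(n,x0,y0)
    a=cv2.resize(im[y0:y0+60,x0:x0+60],(400,400),interpolation=2)
    for dz,col in((0,(0,0,255)),(.013,(0,255,255)),(.03,(0,255,0))):
        for sx in(-.019,.019):
            q=(pix(c,(p[0]+sx,p[1],p[2]+dz))-[x0,y0]+.5)*400/60; cv2.circle(a,tuple(int(t) for t in q),3,col,1)
    ims.append(a)
cv2.imwrite('pics/b2.png',np.hstack(ims))
```

```text
[ 0.44177513 -0.12099804  0.09751432]
side 353 112
scene 239 106
```

View pics/b2.png

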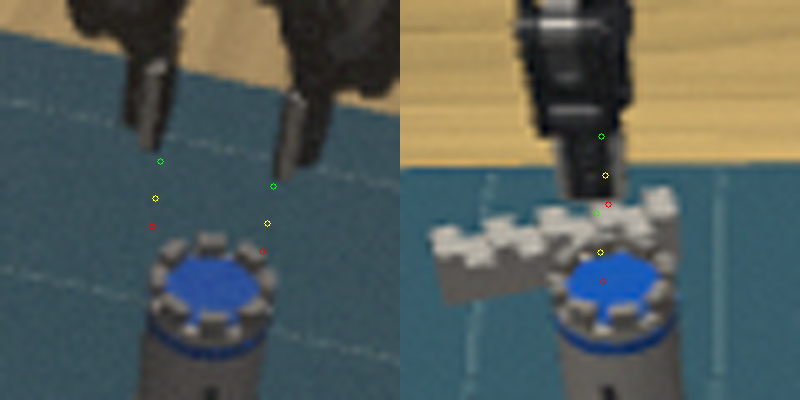

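The tips are about 34 mm above the reported TCP (side and scene agree) and about 3 mm to −y. White and orange were held only by their top centimetre or so. I'll regrip blue with the TCP at z ≈ 0.015, about 30 mm of finger below the top.

>>> {"fn": "arm_command", "kwargs": {"gripper": [8.5, 8.5, 8.5, 8.5, 8.5], "slide": [[0, 0, 0], [0.3, -0.4, 0], [0.3, -0.4, 0], [0.3, -0.4, 2], [0.3, -0.4, 4]], "turn": [[0, 0, 0], [0, 0, 0], [0, 0, 0], [0, 0, 0], [0, 0, 0]]}}

```text
clock: 17.27
position: [0.438, -0.118, 0.0571]
tool_rot: [3.141, 0.0, 1.569]
force: [-0.9, -1.3, 0.1]
grip_width: 0.0851
```

>>> {"fn": "arm_command", "kwargs": {"gripper": [8.5, 8.5, 8.5, 8.5, 8.5], "slide": [[0, 0, 1.5], [0, 0, 3], [0, 0, 4.2], [0, 0, 4.2], [0, 0, 4.2]], "turn": [[0, 0, 0], [0, 0, 0], [0, 0, 0], [0, 0, 0], [0, 0, 0]]}}

```text
clock: 17.9
position: [0.438, -0.1178, 0.0158]
tool_rot: [3.141, 0.0, 1.569]
force: [0.2, -0.3, 0.1]
grip_width: 0.085
```

Run:
```python
from deck import *
p=bot.observe()['position']; print(p); ims=[]
c=vision.camera_model('wrist');print(pix(c,(p[0],p[1],.072)))
a=deck('blue',(p[0],p[1],.072),45)
b=vision.grab_frame('side'); cs=vision.camera_model('side');u,v=pix(cs,(p[0],p[1],.05)).astype(int); print(u,v)
cv2.imwrite('pics/b3.png',np.hstack([a,cv2.resize(b[v-40:v+40,u-16:u+16],(160,400),interpolation=2)]))
```

```text
[ 0.43801542 -0.11784426  0.01577268]
[319.97650074 274.5503857 ]
tcp [ 0.438  -0.1178  0.0158] t 17.9
blue [320.3 283.5] [  11   19   72   65 3025] [ 0.4382 -0.1226  0.072 ]
382 163
```

View pics/b3.png

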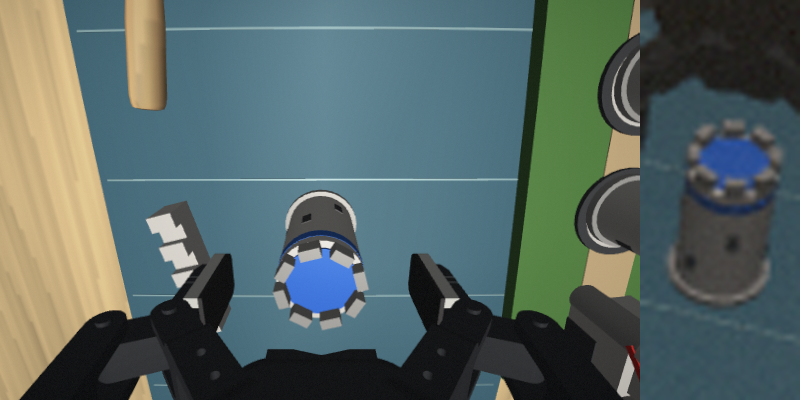

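>>> {"fn": "arm_command", "kwargs": {"gripper": [5.5, 4.6, 3.8, 3.8, 3.8], "slide": [[0, 0, 0.3], [0, 0, 0.3], [0, 0, 0.3], [0, 0, 0.3], [0, 0, 0.3]], "turn": [[0, 0, 0], [0, 0, 0], [0, 0, 0], [0, 0, 0], [0, 0, 0]], "force": 40}}

```text
clock: 18.62
position: [0.4378, -0.1178, 0.0127]
tool_rot: [-3.142, 0.0, 1.569]
force: [-0.7, 0.6, 5.4]
grip_width: 0.0413
```

>>> {"fn": "arm_command", "kwargs": {"gripper": [3.8, 3.8, 3.8, 3.8, 3.8], "slide": [[0, 0, 0], [0, 0, -1], [0, 0, -3], [0, 0, -6], [0, 0, -6]], "turn": [[0, 0, 0], [0, 0, 0], [0, 0, 0], [0, 0, 0], [0, 0, 0]]}}

```text
clock: 19.25
position: [0.4389, -0.1182, 0.0745]
tool_rot: [3.138, 0.001, 1.569]
force: [0.7, 0.4, -1.2]
grip_width: 0.0411
```

Run:
```python
from deck import *
p=bot.observe()['position']
deck('blue',(p[0],p[1],.132),45);
```

```text
tcp [ 0.4389 -0.1182  0.0745] t 19.25
blue [320.8 287.4] [  10   21   73   65 3129] [ 0.4391 -0.1242  0.132 ]
```

>>> {"fn": "arm_command", "kwargs": {"gripper": [3.8, 3.8, 3.8, 3.8, 3.8], "slide": [[3, 2.5, -1], [7, 6.5, -2], [11.5, 11, -2], [16, 16, -2], [17.6, 18.1, -2]], "turn": [[0, 0, 0], [0, 0, 0], [0, 0, 0], [0, 0, 0], [0, 0, 0]]}}

```text
clock: 19.92
position: [0.6202, 0.061, 0.0914]
tool_rot: [-3.141, -0.001, 1.572]
force: [-0.1, -0.7, -1.1]
grip_width: 0.041
```

>>> {"fn": "arm_command", "kwargs": {"gripper": [3.8, 3.8, 3.8, 3.8, 3.8], "slide": [[0, 0, 0], [0, 0, 2], [0, 0, 4], [0, 0, 5.5], [0, 0, 5.5]], "turn": [[0, 0, 0], [0, 0, 0], [0, 0, 0], [0, 0, 0], [0, 0, 0]]}}

```text
clock: 20.55
position: [0.6181, 0.0575, 0.0359]
tool_rot: [-3.139, 0.0, 1.569]
force: [0.0, -0.0, -1.0]
grip_width: 0.0409
```

Run:
```python
from deck import *
p=bot.observe()['position']; h=p[2]-.013; print(h)
deck('blue',(p[0],p[1],h+.072),45)
for n in('scene','side'):
    c=vision.camera_model(n); im=vision.grab_frame(n); u,v=pix(c,(.6196,.053,h+.072)).astype(int)
    g,s=blob(im,*R['blue'],(u-20,v-20,u+20,v+20)); print(n,(u,v),g,s,at(c,g,h+.072))
```

```text
0.022938198272204932
tcp [0.6181 0.0575 0.0359] t 20.55
blue [320.8 287.3] [  11   20   73   65 3123] [0.6186 0.0525 0.0949]
scene (np.int64(353), np.int64(202)) [349.48571429 199.88571429] [14 14  6  9 35] [0.61369694 0.04541879 0.0949382 ]
side (np.int64(281), np.int64(184)) [281.05405405 183.56756757] [ 13  15  15  12 111] [0.62186305 0.04957721 0.0949382 ]
```

>>> {"fn": "arm_command", "kwargs": {"gripper": [3.8, 3.8, 3.8, 3.8, 3.8], "slide": [[0, 0.1, 0.4], [0, 0.1, 0.7], [0, 0.1, 0.8], [0, 0.1, 0.9], [0, 0.1, 0.9]], "turn": [[0, 0, 0], [0, 0, 0], [0, 0, 0], [0, 0, 0], [0, 0, 0]]}}

```text
clock: 21.32
position: [0.6201, 0.0579, 0.0285]
tool_rot: [-3.142, -0.0, 1.569]
force: [0.6, -0.5, -0.9]
grip_width: 0.0412
```

>>> {"fn": "arm_command", "kwargs": {"gripper": [3.8, 3.8, 3.8, 3.8], "slide": [[0, 0, 0.1], [0, 0, 0.2], [0, 0, 0.2], [0, 0, 0.2]], "turn": [[0, 0, 0], [0, 0, 0], [0, 0, 0], [0, 0, 0]]}}

```text
clock: 21.82
position: [0.6203, 0.0579, 0.0277]
tool_rot: [3.141, 0.0, 1.569]
force: [-7.4, -1.6, 19.3]
grip_width: 0.0409
```

>>> {"fn": "arm_command", "kwargs": {"gripper": [4.6, 5.4, 6.5, 8.0, 8.5], "slide": [[0, 0, -0.1], [0, 0, -0.1], [0, 0, -0.1], [0, 0, -0.1], [0, 0, -0.1]], "turn": [[0, 0, 0], [0, 0, 0], [0, 0, 0], [0, 0, 0], [0, 0, 0]]}}

```text
clock: 22.45
position: [0.62, 0.0579, 0.0274]
tool_rot: [-3.141, -0.0, 1.569]
force: [-0.7, -0.3, -0.5]
grip_width: 0.085
```

>>> {"fn": "arm_command", "kwargs": {"gripper": [8.5, 8.5, 8.5, 8.5, 8.5], "slide": [[0, 0, -2], [0, 0, -5], [0, 0, -9], [0, 0, -13], [0, 0, -13]], "turn": [[0, 0, 0], [0, 0, 0], [0, 0, 0], [0, 0, 0], [0, 0, 0]]}}

```text
clock: 23.08
position: [0.6218, 0.0582, 0.1619]
tool_rot: [3.136, -0.001, 1.569]
force: [0.3, -0.3, -0.4]
grip_width: 0.0851
```

>>> {"fn": "arm_command", "kwargs": {"gripper": [8.5, 8.5, 8.5, 8.5, 8.5], "slide": [[4, -4.5, 0], [8, -9, 0], [12, -13, 0], [16.4, -17.2, 0], [16.4, -17.2, 0]], "turn": [[0, 0, 0], [0, 0, 0], [0, 0, 0], [0, 0, 0], [0, 0, 0]]}}

```text
clock: 23.7
position: [0.4455, 0.2254, 0.1583]
tool_rot: [3.142, -0.001, 1.576]
force: [1.3, -0.8, 0.2]
grip_width: 0.0851
```

Run:
```python
from deck import *
deck('yellow',(.447,.2216,.052),45)
```

```text
tcp [0.4455 0.2254 0.1583] t 23.7
yellow [324.3 188. ] [ 32  28  34  35 795] [0.4493 0.2209 0.052 ]
```

>>> {"fn": "arm_command", "kwargs": {"gripper": [8.5, 8.5, 8.5, 8.5, 8.5], "slide": [[0.3, 0.2, 3], [0.3, 0.2, 7], [0.3, 0.2, 11], [0.3, 0.2, 13], [0.3, 0.2, 13]], "turn": [[0, 0, 0], [0, 0, 0], [0, 0, 0], [0, 0, 0], [0, 0, 0]]}}

```text
clock: 24.38
position: [0.4501, 0.224, 0.0265]
tool_rot: [-3.14, 0.001, 1.568]
force: [-0.2, 0.8, 0.5]
grip_width: 0.0848
```

Run:
```python
from deck import *
p=bot.observe()['position']
cv2.imwrite('pics/y1.png',deck('yellow',(p[0],p[1],.052),45))
```

```text
tcp [0.4501 0.224  0.0265] t 24.375
yellow [318.3 250.3] [  14   21   60   56 2183] [0.4491 0.2206 0.052 ]
```

View pics/y1.png

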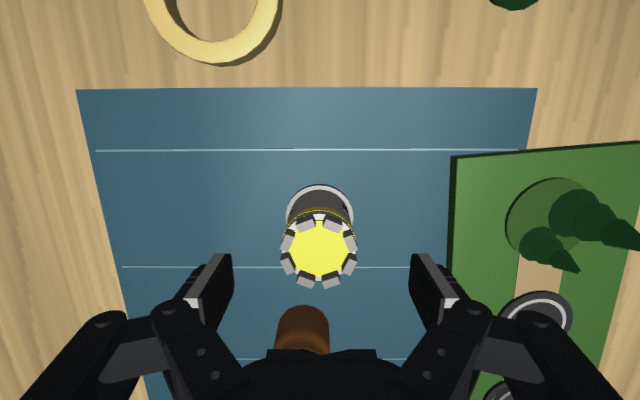

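>>> {"fn": "arm_command", "kwargs": {"gripper": [8.5, 8.5, 8.5, 8.5], "slide": [[0, -0.1, 1], [0, -0.1, 2], [0, -0.1, 2.6], [0, -0.1, 2.6]], "turn": [[0, 0, 0], [0, 0, 0], [0, 0, 0], [0, 0, 0]]}}

```text
clock: 24.92
position: [0.4491, 0.2251, 0.0011]
tool_rot: [-3.141, 0.0, 1.57]
force: [0.2, 0.4, 0.6]
grip_width: 0.085
```

>>> {"fn": "arm_command", "kwargs": {"gripper": [5.5, 4.6, 3.8, 3.8, 3.8], "slide": [[0, 0, 0], [0, 0, 0], [0, 0, 0], [0, 0, 0], [0, 0, 0]], "turn": [[0, 0, 0], [0, 0, 0], [0, 0, 0], [0, 0, 0], [0, 0, 0]], "force": 40}}

```text
clock: 25.55
position: [0.4494, 0.2252, 0.0018]
tool_rot: [3.141, -0.0, 1.569]
force: [-1.5, 0.2, 6.4]
grip_width: 0.0409
```

>>> {"fn": "arm_command", "kwargs": {"gripper": [3.8, 3.8, 3.8, 3.8, 3.8], "slide": [[0, 0, 0], [0, 0, -1], [0, 0, -3], [0, 0, -6], [0, 0, -6]], "turn": [[0, 0, 0], [0, 0, 0], [0, 0, 0], [0, 0, 0], [0, 0, 0]]}}

```text
clock: 26.18
position: [0.4505, 0.2256, 0.0637]
tool_rot: [3.138, -0.002, 1.569]
force: [-0.3, -0.7, -1.1]
grip_width: 0.0409
```

Run:
```python
from deck import *
p=bot.observe()['position']
deck('yellow',(p[0],p[1],p[2]+.052),45)
```

```text
tcp [0.4505 0.2256 0.0637] t 26.175
yellow [320.8 276.4] [  12   18   69   63 2790] [0.4507 0.2219 0.1157]
```

>>> {"fn": "arm_command", "kwargs": {"gripper": [3.8, 3.8, 3.8, 3.8, 3.8], "slide": [[-1, 1, -3], [-3.5, 5, -3], [-6, 9.5, -3], [-7.8, 14, -3], [-8.5, 16.5, -3]], "turn": [[0, 0, 0], [0, 0, 0], [0, 0, 0], [0, 0, 0], [0, 0, 0]]}}

```text
clock: 26.85
position: [0.6157, 0.1378, 0.0905]
tool_rot: [-3.141, 0.001, 1.567]
force: [-0.4, 0.2, -0.8]
grip_width: 0.0409
```

>>> {"fn": "arm_command", "kwargs": {"gripper": [3.8, 3.8, 3.8, 3.8, 3.8], "slide": [[0, 0, 0], [0, 0, 3], [0, 0, 5.5], [0, 0, 6.6], [0, 0, 6.6]], "turn": [[0, 0, 0], [0, 0, 0], [0, 0, 0], [0, 0, 0], [0, 0, 0]]}}

```text
clock: 27.48
position: [0.6135, 0.1401, 0.0251]
tool_rot: [-3.14, 0.0, 1.57]
force: [-0.1, -0.3, -0.9]
grip_width: 0.0405
```

Run:
```python
from deck import *
p=bot.observe()['position']; h=p[2]-.0018; print(h)
deck('yellow',(p[0],p[1],h+.052),45)
for n in('side',):
    c=vision.camera_model(n); im=vision.grab_frame(n); u,v=pix(c,(.6155,.138,h+.052)).astype(int)
    g,s=blob(im,*R['yellow'],(u-20,v-20,u+20,v+20)); print(n,(u,v),g,s,at(c,g,h+.052))
```

```text
0.02328982109404575
tcp [0.6135 0.1401 0.0251] t 27.475
yellow [320.7 276.3] [  13   20   68   63 2793] [0.6139 0.1355 0.0753]
side (np.int64(268), np.int64(222)) [269.06766917 220.33834586] [ 14  13  15  13 133] [0.61658863 0.13392172 0.07528982]
```

>>> {"fn": "arm_command", "kwargs": {"gripper": [3.8, 3.8, 3.8, 3.8, 3.8], "slide": [[0.1, 0.1, 0.4], [0.1, 0.1, 0.7], [0.1, 0.1, 0.8], [0.1, 0.1, 0.9], [0.1, 0.1, 0.9]], "turn": [[0, 0, 0], [0, 0, 0], [0, 0, 0], [0, 0, 0], [0, 0, 0]]}}

```text
clock: 28.2
position: [0.6152, 0.1409, 0.0169]
tool_rot: [3.142, 0.0, 1.569]
force: [-2.3, -0.8, 5.3]
grip_width: 0.0406
```

>>> {"fn": "arm_command", "kwargs": {"gripper": [3.8, 3.8, 3.8], "slide": [[0, 0, 0.1], [0, 0, 0.1], [0, 0, 0.1]], "turn": [[0, 0, 0], [0, 0, 0], [0, 0, 0]]}}

```text
clock: 28.58
position: [0.6153, 0.1409, 0.0168]
tool_rot: [3.141, 0.0, 1.569]
force: [-8.1, -2.9, 21.5]
grip_width: 0.0406
```

In contact; release, rise and back away for the final check.

>>> {"fn": "arm_command", "kwargs": {"gripper": [4.6, 5.4, 6.5, 8.0, 8.5], "slide": [[0, 0, -0.1], [0, 0, -0.1], [0, 0, -0.1], [0, 0, -0.1], [0, 0, -0.1]], "turn": [[0, 0, 0], [0, 0, 0], [0, 0, 0], [0, 0, 0], [0, 0, 0]]}}

```text
clock: 29.2
position: [0.6152, 0.1409, 0.0164]
tool_rot: [-3.141, -0.0, 1.569]
force: [0.1, -1.0, 0.2]
grip_width: 0.0852
```

>>> {"fn": "arm_command", "kwargs": {"gripper": [8.5, 8.5, 8.5, 8.5, 8.5], "slide": [[0, 0, -2], [0, 0, -6], [0, 0, -11], [0, 0, -16], [0, 0, -20]], "turn": [[0, 0, 0], [0, 0, 0], [0, 0, 0], [0, 0, 0], [0, 0, 0]]}}

```text
clock: 29.82
position: [0.6153, 0.1411, 0.2203]
tool_rot: [3.139, -0.001, 1.57]
force: [0.7, -0.7, 0.1]
grip_width: 0.0851
```

>>> {"fn": "arm_command", "kwargs": {"gripper": [8.5, 8.5, 8.5, 8.5, 8.5], "slide": [[1, -4, 0], [2, -8, 0], [3, -12, 0], [4, -16, 0], [4, -16, 0]], "turn": [[0, 0, 0], [0, 0, 0], [0, 0, 0], [0, 0, 0], [0, 0, 0]]}}

```text
clock: 30.45
position: [0.4533, 0.182, 0.2182]
tool_rot: [3.14, 0.0, 1.572]
force: [0.5, 0.2, 0.2]
grip_width: 0.0849
```

Run:
```python
from deck import *
print(bot.observe()['position'])
T=dict(orange=(.635,-.107,.127),white=(.6297,-.029,.107),blue=(.6196,.053,.087),yellow=(.6155,.138,.067))
R['white']=((0,0,185),(180,50,255)); ims=[]
for n in('scene','side'):
    c=vision.camera_model(n); im=vision.grab_frame(n)
    for k,q in T.items():
        u,v=pix(c,q).astype(int)
        try: g,s=blob(im,*R[k],(u-14,v-11,u+14,v+11)); print(n,k,s[4],((at(c,g,q[2])-q)*1000).round(1)[:2],'mm')
        except ValueError: print(n,k,'hidden')
    ims.append(im[120:280,200:480] if n=='scene' else im[90:310,220:420])
cv2.imwrite('pics/f.png',np.hstack([cv2.resize(i,(int(i.shape[1]*400/i.shape[0]*.75),300),interpolation=2) for i in ims]))
```

```text
[0.45334767 0.18195143 0.21820992]
scene orange 151 [-5.2  0.6] mm
scene white 136 [-3.5  1.5] mm
scene blue 139 [-2.8  2.5] mm
scene yellow 134 [-3.6  0.9] mm
side orange 92 [-0.2 -4.3] mm
side white 90 [ 1.6 -2.7] mm
side blue 113 [ 2.3 -2.6] mm
side yellow 139 [ 1.  -3.1] mm
```

View pics/f.png

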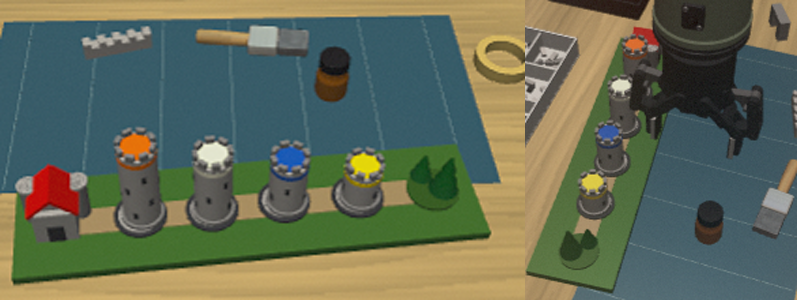

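All four towers stand upright on their plots in order, within about 5 mm of centre by both cameras, and the jar is at its old place. Handing in.

```bash
python3 -c "
from workcell import job_done
print(job_done())"
```

```text
the job is handed in; nothing more can be done
None
```

I stood all four towers on their plots in order from the gatehouse: orange on plot_d, white on plot_c, blue on plot_b and yellow on plot_a. I handed the job in at about 30 s on the clock.

**Last checks:** Scene and side cameras put every tower within about 5 mm of its plot's centre. The two cameras differed from each other by 3–6 mm, partly because the crown teeth hide part of each deck. All four look upright and released, and the gripper was well clear. The jar showed in the same place by eye, but I did not measure it again.

**What went wrong:** The first grip on blue slipped off, with a 50 N reading at the wrist; the tower stayed standing. In the images the fingertips sat about 34 mm higher than the reported tool point. That means white and orange had been carried by only about the top centimetre, though both arrived safely. I gripped blue and yellow about 30 mm deeper, and both held firmly.

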